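# Fit the matching shelf board on the storage tiers

### The job

The top tier of the stack is missing its shelf board, and only one of the three boards standing on edge in the rack has the right length to lie across both ledges between the two end walls. Take that board out, lay it flat on the counter and let go; then pick it up again lying flat and place it on the two ledges, flat, between the end walls and not sticking out at the front or back. Leave the other two boards standing in the rack and do not disturb the jar, the bell or the crayon tray.

Things in the scene. Friction and masses are not known exactly. Their poses are not given: they have to be found in the camera images.
- stack: Fixed stack of three pastel plastic tiers, 104 (x) x 186 (y) x 172 mm high; origin at the centre of its underside, z up. The top tier's end walls (10 mm thick, tops at z = 172) have inner faces at y = -83 and +83 mm. Its front and back rims (x = -50, +50 mm) are low, tops at z = 136 mm; its floor is at z = 114 mm.
- seat (a point): Centre point between the two ledges of the top tier, level with their tops (150 mm over the counter); axes as the stack's, y from ledge to ledge. Each ledge (white) runs inside an end wall: 22 mm wide (y), 96 mm long (x), 6 mm thick; the open gap between them is 122 mm, the end walls are 166 mm apart.
- rack: Fixed white rack, base 130 (x) x 190 (y) x 8 mm; origin at the centre of its underside, z up. Three slots along x at y = -72, 0, +72 mm, one board on edge in each (order varies, top edge at z = 64 mm). Each slot: two pairs of uprights at x = -40 and +40 mm, 14 mm long, 6 mm thick, 21 mm apart inside, tops at z = 28 mm.
- board_short: Plain wooden board 110 mm long (its x) x 16 mm thick (its y) x 56 mm wide (its z); origin at its centre. Stands on edge in the rack: x along the slot, z up.
- board_medium: The same kind of board, 150 mm long (its x) x 16 mm thick (its y) x 56 mm wide (its z), about 90 g; origin at its centre. Stands on edge in the rack: x along the slot, z up.
- board_long: The same kind of board, 190 mm long (its x) x 16 mm thick (its y) x 56 mm wide (its z); origin at its centre. Stands on edge in the rack: x along the slot, z up.
- jar: Bystander: lidded blue glass jar, 72 mm across, 110 mm high; origin at the centre of its underside.
- bell: Bystander: chrome desk bell, 84 mm across, 54 mm high; origin at the centre of its underside.
- crayon_tray: Bystander: white tray 120 x 70 x 18 mm with two orange crayons in it; origin at the centre of its underside.

How it is judged:
On the way, in this order (a step that is already met when the one before it is completed fails the run):
1. the 150 mm board lies flat on the counter, let go and still (angle between the y axis of board_medium and the z axis of stack, either way round below 0.1 rad and height (world z) of board_medium below 0.012 m and linear speed of board_medium below 0.02 m/s and contact force between board_medium and the fingers below 0.1 N), for 0.2 s.
2. the 150 mm board is held flat, clear above the counter (angle between the y axis of board_medium and the z axis of stack, either way round below 0.4 rad and height (world z) of board_medium above 0.05 m and contact force between board_medium and the fingers above 1 N), for 0.1 s.
At the end, for the whole second after the job is handed in: The 150 mm board lies flat (0.06 rad) and still on both ledges: centre 4 to 12 mm above the ledge tops, within 22 mm of the seat point front to back and 12 mm end to end. The other two boards stand in the rack, within 20 mm of their start and tilted under 0.3 rad (angle between the y axis of board_medium and the z axis of stack, either way round below 0.06 rad and z of board_medium in the frame of seat between 0.004 and 0.012 m and x of board_medium in the frame of seat between -0.022 and 0.022 m and y of board_medium in the frame of seat between -0.012 and 0.012 m and linear speed of board_medium below 0.01 m/s and contact force between board_medium and stack above 0.1 N and distance of each of board_short, board_long from where it was at the start of the episode below 0.02 m and angle between each of board_short, board_long's own z axis and vertical below 0.3 rad); the robot touches nothing.
It fails at once if one of the other two boards is taken out or knocked from its place (moved over 20 mm) (distance of any of board_short, board_long from where it was at the start of the episode above 0.02 m).
It fails at once if the jar, the bell or the crayon tray is pushed over 20 mm away or tipped over 0.4 rad (distance of any of jar, bell, crayon_tray from where it was at the start of the episode above 0.02 m or angle between any of jar, bell's own z axis and vertical above 0.4 rad).
It also fails if it takes over 64 s, if anything falls off the work surface, if the arm or the gripper's body presses on something with over 40 N, if the wrist force passes 120 N, or if a joint passes its speed limit or range.

### The arm

A 6-joint arm with a two-finger parallel gripper is mounted at the origin on the work surface. World frame = base frame: x ahead of the robot, y to its left, z up, the work surface at z = 0. Lengths are in m, angles in rad, forces in N, time in s.
With the tool pointing down it reaches from about 0.3 to 0.875 m from the base axis. Payload 6.4 kg.
Tool frame: the origin (TCP) lies midway between the tips of the shut fingers; the grasp point (between the pads) lies 19 mm behind it; z points along the fingers, y is the line along which they close (so a half turn about z gives the same grasp; the last joint's range is limited). The gripper opens to 85 mm and grips with 20 to 120 N. Pads are 22 mm wide; open, the fingers measure 114 mm over their backs; the gripper's body (76 mm by 85 mm) begins 54 mm behind the grasp point. The pads swing forward as they close: fully open they stand 13 mm farther back than shut.
Start: joints at [-1.354, 0.181, 1.607, -0, 1.354, -0.206], TCP at [0.236, -0.524, 0.231] pointing down, gripper open.
Joint ranges: [-2.99, 2.99], [-0.89, 2.07], [0.3, 2.58], [-1.14, 4.28], [0, 2.63], [-3.12, 3.12]. Speed limits (rad/s): [2.57, 2.57, 3.01, 3.14, 3.14, 3.14].

### API

Orientations are given as a unit quaternion [w, x, y, z].
In Python, from bench import ctrl gives the robot as it stands. The module is installed in compiled form; this text tells all that it offers.
- The arm moves only by the tool move_arm, never from a script. Its argument "plan" is one flat list of numbers, 6 for each row, row after row: the shift along the world's x, y, z in units of 50 mm (1.0 is 50 mm), then the turn, a rotation vector about the world's x, y, z in rad. A call has 1 to 10 rows; each row is the pose to reach, as a shift and turn from the pose commanded when the call began; what a row does not reach only later rows make up. A row lasts 1/8 s, in which the tool goes at most 62.5 mm and 10.7 degrees, less where a joint would pass 70% of its speed; a pose out of reach is approached as far as the arm can. A call with a gripper value outside its range is refused whole. "grip" is the finger opening in mm, from 0 to 85.4, set as the call begins (left out, the last holds). The fingers move at their own pace and stop on an object; the grip force is fixed at half the most. Time passes only in rows, so rows that repeat a pose let the fingers close. It gives the time, the measured TCP pose, the force, the opening and the grip force at its end, in the units of the state.
- ctrl.get_obs(): the state, without advancing time (a new reading comes with each control period).
- ctrl.camera(name): name is "scene" or "side" or "wrist"; returns a dict with "pixels" (420x560x3 uint8, red, green, blue), "fx", "fy", "cx", "cy" (pixels), "dist_coeffs" ([k1, k2, p1, p2, k3] as OpenCV has them; the pictures are not rectified), "origin" and "attitude" of the camera in the world. Camera axes: x right, y down, z forward; pixel columns grow to the right and rows downward; lengths in m; the calibration is good to about 2 mm. A picture is of the moment at which its call begins. There is no depth.
- ctrl.hand_in(): hands the job in; it is judged then, once.
The state is a dict: "time_s": time; "q": joint angles; "dq": joint speeds; "joint_efforts": joint torques, N m; "eef_pos": TCP position; "eef_rot": TCP orientation; "wrist_force": force on the tool from outside, world axes, zero at the start; "torque": the same for the moment, N m; "opening": opening from 0.0 (shut) to 1.0 (fully open); "grasp_force": force on a finger pad.
Only numpy, scipy, OpenCV 4.12 (cv2) and the standard library are available. Lean on these libraries where they do the work, as an engineer would, in place of code of your own. Each camera call takes 0.05 s, during which the arm holds its last target. There are 200 camera calls.

## Working session

There is one attempt and no reset: what is moved stays moved. The work goes in short steps, Python scripts to look and compute and a tool call to move; the robot and the scene stay as the last step left them, time stands still between calls to the robot, and variables do not carry over. Pictures are saved under pics/ and viewed, at most 10 in all, crops included, and the job is handed in when it is done.

Besides the shell and the picture viewer there is one more tool, called after ">>>" as name(argument=value, ...), one argument or row to a line, values as JSON. move_arm: Moves the arm, as the interface text tells. Its arguments: {"type":"object","properties":{"plan":{"type":"array"},"grip":{"type":"number"}},"required":["plan"]}

```bash
mkdir -p pics
cat > h.py <<'E'
import numpy as np, cv2
from scipy.spatial.transform import Rotation as R
from bench import ctrl
def snap(n,f):
    c=ctrl.camera(n); cv2.imwrite('pics/'+f,c['pixels'][:,:,::-1]); return c
def Rm(a):
    a=np.array(a,float)
    return a if a.shape==(3,3) else R.from_quat(a[[1,2,3,0]]).as_matrix()
def ray(c,uv):
    K=np.array([[c['fx'],0,c['cx']],[0,c['fy'],c['cy']],[0,0,1.]])
    p=cv2.undistortPoints(np.array([[uv]],float),K,np.array(c['dist_coeffs'],float))[0,0]
    return np.array(c['origin'],float),Rm(c['attitude'])@[p[0],p[1],1]
def at_z(c,uv,z):
    o,d=ray(c,uv); return o+d*(z-o[2])/d[2]
def proj(c,P):
    K=np.array([[c['fx'],0,c['cx']],[0,c['fy'],c['cy']],[0,0,1.]])
    A=Rm(c['attitude']).T
    return cv2.projectPoints(np.array(P,float).reshape(-1,3),cv2.Rodrigues(A)[0],-A@np.array(c['origin'],float),K,np.array(c['dist_coeffs'],float))[0][:,0]
E
python3 - <<'E'
from h import *
import pickle
d={}
for n in ['scene','side','wrist']:
    c=snap(n,n+'0.png'); d[n]=c; print(n,c['origin'],c['attitude'],c['fx'])
pickle.dump(d,open('c0.pkl','wb'))
o=ctrl.get_obs();print(o['eef_pos'],o['eef_rot'],o['time_s'])
E
```

```text
scene [ 0.90034818 -0.38132856  0.96124791] [-0.26023773  0.92170806  0.27601393 -0.08091283] 413.99119121523756
side [0.21592933 0.62522489 0.89260952] [ 0.11478179 -0.26922128  0.88892692 -0.35235489] 485.8445086950709
wrist [ 0.30292365 -0.49450074  0.37204869] [ 0.12224543  0.83082609 -0.53699402 -0.08013422] 349.03956473149276
[ 0.23583386 -0.52392878  0.23057715] [-7.00451240e-04  9.77739022e-01  2.09823530e-01 -8.88580130e-06] 0.15
```

View pics/scene0.png

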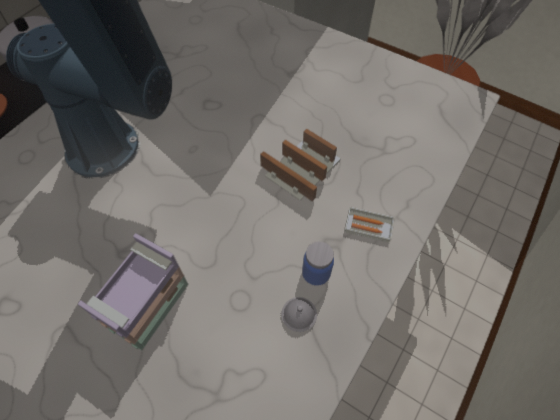

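View pics/side0.png

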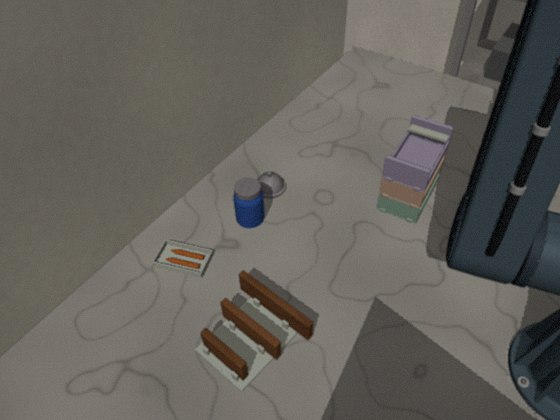

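The scene view shows the stack near (137,290), the rack near (300,165), the bell at (299,314), the jar at (318,263) and the tray at (368,225). The boards run long, medium, short away from the stack, so the medium one is in the middle slot. I'll zoom in next.

Run:
```python
from h import *
import pickle
d=pickle.load(open('c0.pkl','rb'))
s=d['scene']['pixels'][:,:,::-1]; t=d['side']['pixels'][:,:,::-1]
a=cv2.resize(s[230:350,75:195],(400,400),interpolation=3) # x3.333
b=cv2.resize(s[120:210,250:350],(400,360),interpolation=3) # x4
im=np.zeros((400,800,3),np.uint8); im[:,:400]=a; im[:360,400:]=b
cv2.imwrite('pics/zoom.png',im)
for n,uv,z in [('medA',(282,145),.064),('medB',(327,175),.064),('jar',(319,252),.11),('bell',(299,314),.03),('tray',(368,226),.01)]: print(n,at_z(d['scene'],uv,z).round(3))
```

```text
medA [0.488 0.262 0.064]
medB [0.646 0.241 0.064]
jar [0.751 0.011 0.11 ]
bell [ 0.779 -0.113  0.03 ]
tray [0.804 0.193 0.01 ]
```

View pics/zoom.png

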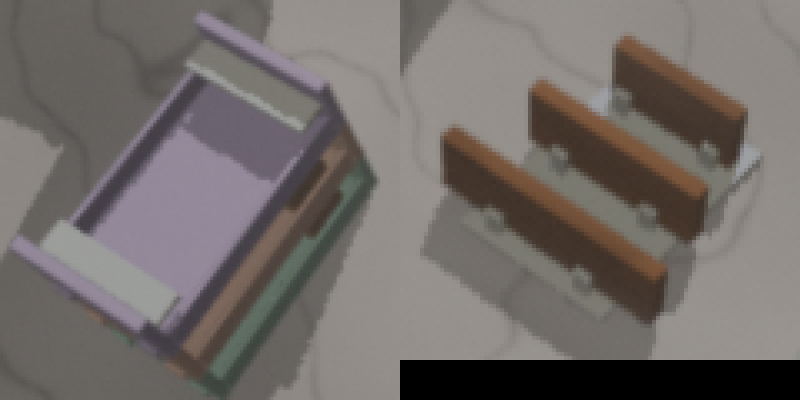

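The zoom shows the medium board's top edge running from (537,83) to (701,191). The inner ledge edges run (63,222)-(180,297) and (187,65)-(305,127).

Run:
```python
from h import *
import pickle
c=pickle.load(open('c0.pkl','rb'))['scene']
S=lambda x,y:(75+x/3.3333-.35,230+y/3.3333-.35)
B=lambda x,y:(250+(x-400)/4-.4,120+y/4-.4)
L=np.array([at_z(c,S(*p),.15) for p in [(63,222),(180,297),(187,65),(305,127)]])
print(L.round(3),L.mean(0)); d=L[2]-L[0]+L[3]-L[1]; print('stack y dir deg',np.degrees(np.arctan2(d[1],d[0])),np.linalg.norm(d)/2)
W=np.array([at_z(c,S(*p),.172) for p in [(15,240),(150,326),(197,12),(328,88)]]); print(W.round(3),W.mean(0))
for n,p in dict(L=[(450,130),(658,273)],M=[(537,83),(701,193)],S=[(623,40),(740,113)]).items():
    q=np.array([at_z(c,B(*x),.064) for x in p]); e=q[1]-q[0]; print(n,q.round(3),q.mean(0).round(3),np.linalg.norm(e),np.degrees(np.arctan2(e[1],e[0])))
o=ctrl.get_obs(); print(o['eef_pos'],o['time_s'],R.from_quat(np.array(o['eef_rot'])[[1,2,3,0]]).as_matrix().round(3))
```

```text
[[ 0.421 -0.352  0.15 ]
 [ 0.516 -0.345  0.15 ]
 [ 0.411 -0.229  0.15 ]
 [ 0.505 -0.219  0.15 ]] [ 0.46309952 -0.28627814  0.15      ]
stack y dir deg 94.6984869084956 0.12542879826384523
[[ 0.418 -0.378  0.172]
 [ 0.523 -0.369  0.172]
 [ 0.402 -0.201  0.172]
 [ 0.511 -0.195  0.172]] [ 0.46344407 -0.28561501  0.172     ]
L [[0.455 0.21  0.064]
 [0.638 0.186 0.064]] [0.547 0.198 0.064] 0.18447501972863115 -7.692308969006207
M [[0.483 0.279 0.064]
 [0.629 0.258 0.064]] [0.556 0.269 0.064] 0.14774092819411952 -8.244548507261008
S [[0.513 0.348 0.064]
 [0.617 0.334 0.064]] [0.565 0.341 0.064] 0.10505755280882326 -7.353969791244294
[ 0.23583386 -0.52392878  0.23057715] 0.15 [[ 0.912  0.41  -0.   ]
 [ 0.41  -0.912  0.001]
 [ 0.    -0.001 -1.   ]]
```

>>> move_arm(
  plan=[0,0,1,0,0,0,3.3,9.5,1,0,0,-0.56,3.3,9.5,1,0,0,-0.56,3.3,9.5,1,0,0,-0.56,3.3,9.5,1,0,0,-0.56,3.3,9.5,1,0,0,-0.56,3.3,9.5,1,0,0,-0.56,3.3,9.5,1,0,0,-0.56,3.3,9.5,1,0,0,-0.56,3.3,9.5,1,0,0,-0.56],
  grip=45,
)

```text
time_s: 1.4
eef_pos: [0.4013, -0.0453, 0.2812]
eef_rot: [-0.0, 0.998, -0.065, 0.0]
wrist_force: [-0.6, -0.6, 0.4]
opening: 0.529
grasp_force: 0.0
```

>>> move_arm(
  plan=[3.1,6.3,-1,0,0,0,3.1,6.3,-1,0,0,0,3.1,6.3,-1,0,0,0,3.1,6.3,-1,0,0,0,3.1,6.3,-1,0,0,0,3.1,6.3,-1,0,0,0,3.1,6.3,-1,0,0,0,3.1,6.3,-1,0,0,0],
)

```text
time_s: 2.4
eef_pos: [0.556, 0.2641, 0.2307]
eef_rot: [0.001, 0.998, -0.069, -0.001]
wrist_force: [-0.5, 0.1, 0.5]
opening: 0.527
grasp_force: 0.0
```

Run:
```python
from h import *
import pickle
c=snap('wrist','w1.png'); pickle.dump(c,open('w1.pkl','wb'))
o=ctrl.get_obs(); print(o['eef_pos'],o['q'])
```

```text
[0.55603446 0.26389803 0.23117509] [ 2.50817186e-01  2.70159450e-01  1.49985655e+00 -5.26807699e-04
  1.37225915e+00  1.96048964e+00]
```

View pics/w1.png

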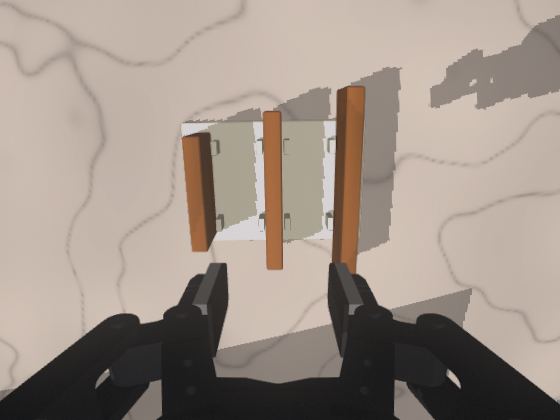

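The wrist view shows the medium board in the middle, with its top face from (272,112) to (275,269).

Run:
```python
from h import *
import pickle
c=pickle.load(open('w1.pkl','rb'))
q=np.array([at_z(c,x,.064) for x in [(272.5,112),(275,269)]]); e=q[0]-q[1]
print(q.round(4),q.mean(0),np.linalg.norm(e),np.degrees(np.arctan2(e[1],e[0])))
```

```text
[[0.6273 0.2577 0.064 ]
 [0.4817 0.2761 0.064 ]] [0.55447404 0.26686775 0.064     ] 0.1467798331810187 -7.189421690304877
```

>>> move_arm(
  plan=[0,0.1,-1,0,0,0,0,0.1,-2,0,0,0,0,0.1,-2.8,0,0,0,0,0.1,-3.4,0,0,0,0,0.1,-4,0,0,0,0,0.1,-4,0,0,0,0,0.1,-4,0,0,0],
)

```text
time_s: 3.32
eef_pos: [0.557, 0.27, 0.0329]
eef_rot: [-0.0, 0.998, -0.069, 0.001]
wrist_force: [0.5, 0.3, 0.2]
opening: 0.526
grasp_force: 0.0
```

>>> move_arm(
  plan=[0,0,0,0,0,0,0,0,0,0,0,0,0,0,0,0,0,0,0,0,0,0,0,0,0,0,0,0,0,0,0,0,0,0,0,0],
  grip=0,
)

```text
time_s: 4.08
eef_pos: [0.557, 0.2706, 0.0331]
eef_rot: [0.0, 0.998, -0.068, 0.001]
wrist_force: [-1.4, -3.3, 7.6]
opening: 0.179
grasp_force: 59.0
```

>>> move_arm(
  plan=[0,0,0.5,0,0,0,0,0,1.2,0,0,0,0,0,2,0,0,0,0,0,3,0,0,0,-0.5,-1,3,0,0,0.18,-1,-2,3,0,0,0.36,-1.5,-3,3,0,0,0.54,-1.5,-4,3,0,0,0.72,-1.5,-5,3,0,0,0.9,-1.5,-5,3,0,0,1.08],
)

```text
time_s: 5.32
eef_pos: [0.4811, 0.0179, 0.1819]
eef_rot: [0.001, 0.892, 0.452, 0.0]
wrist_force: [-0.5, 0.3, -0.2]
opening: 0.177
grasp_force: 58.9
```

>>> move_arm(
  plan=[0,0,0,0,0,0.18,0,0,0,0,0,0.36,0,0,0,0,0,0.54,0,0,0,0,0,0.71,0,0,0,0,0,0.71,0,0,0,0,0,0.71],
)

```text
time_s: 6.08
eef_pos: [0.4809, 0.0207, 0.1815]
eef_rot: [0.0, 0.681, 0.732, 0.0]
wrist_force: [0.5, -0.0, -1.0]
opening: 0.178
grasp_force: 58.9
```

>>> move_arm(
  plan=[0.5,0,0,0.012,-0.18,0,1,0,0,0.025,-0.36,0,1,0,0,0.037,-0.54,0,1,0,0,0.05,-0.7,0,1,0,0,0.057,-0.82,0,1,0,-1,0.057,-0.82,0,1,0,-2,0.057,-0.82,0,1,0,-2.7,0.057,-0.82,0,1,0,-3,0.057,-0.82,0,1,0,-3,0.057,-0.82,0],
)

```text
time_s: 7.32
eef_pos: [0.5339, 0.0238, 0.0427]
eef_rot: [0.271, 0.622, 0.672, 0.297]
wrist_force: [0.6, -0.3, -0.8]
opening: 0.178
grasp_force: 59.0
```

Run:
```python
from h import *
a=snap('side','s2.png')['pixels'];b=snap('scene','s2b.png')['pixels']
im=np.hstack([cv2.resize(a[110:350,200:480],(400,343)),cv2.resize(b[110:350,80:360],(400,343))])
cv2.imwrite('pics/s2c.png',im[:,:,::-1])
o=ctrl.get_obs(); print(o['eef_pos'],o['q'],o['wrist_force'],Rm(o['eef_rot']).round(3))
```

```text
[0.53069649 0.02475307 0.03906515] [-0.39057025  0.19739608  2.4099075   2.13139164  0.40787584 -2.49760327] [-0.50191729  1.12117709 -1.13039969] [[-0.078  0.681  0.728]
 [ 0.997  0.047  0.064]
 [ 0.009  0.731 -0.683]]
```

View pics/s2c.png

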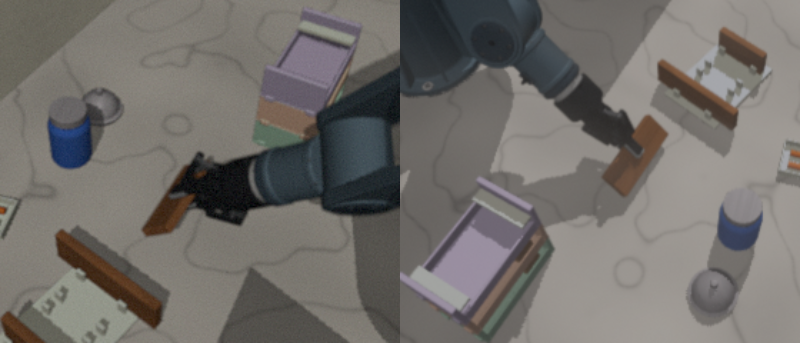

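The board is held tilted about 47° over free counter (around (640,155) in the right half), well clear of the stack, jar and rack. I'll lower it until it touches.

>>> move_arm(
  plan=[0,0,0,0,0,0,0,0,0,0,0,0,0,0,-0.1,0,0,0,0,0,-0.1,0,0,0],
)

```text
time_s: 7.92
eef_pos: [0.5336, 0.0243, 0.0385]
eef_rot: [0.271, 0.621, 0.673, 0.297]
wrist_force: [-0.2, 0.5, -0.7]
opening: 0.174
grasp_force: 59.0
```

>>> move_arm(
  plan=[0,0,-0.2,0,0,0,0,0,-0.28,0,0,0,0,0,-0.28,0,0,0,0,0,-0.28,0,0,0],
)

```text
time_s: 8.43
eef_pos: [0.5334, 0.0244, 0.0242]
eef_rot: [0.271, 0.621, 0.673, 0.297]
wrist_force: [0.5, -0.0, -0.1]
opening: 0.179
grasp_force: 59.0
```

>>> move_arm(
  plan=[0,0,0,0,0,0,0,0,0,0,0,0,0,0,0,0,0,0,-0.1,-0.01,0.1,0,0,0,-0.2,-0.02,0.19,0,0,0,-0.4,-0.04,0.38,0,0,0,-0.6,-0.06,0.57,0,0,0,-0.8,-0.08,0.76,0,0,0,-1,-0.1,0.95,0,0,0,-1.2,-0.12,1.14,0,0,0],
  grip=26,
)

```text
time_s: 9.68
eef_pos: [0.4726, 0.0183, 0.0813]
eef_rot: [0.271, 0.621, 0.673, 0.297]
wrist_force: [-0.9, 0.5, 0.4]
opening: 0.301
grasp_force: 0.0
```

Run:
```python
from h import *
a=snap('side','s3.png')['pixels'];b=snap('scene','s3b.png')['pixels']
im=np.hstack([cv2.resize(a[110:350,200:480],(400,343)),cv2.resize(b[110:350,80:360],(400,343))])
cv2.imwrite('pics/s3c.png',im[:,:,::-1])
o=ctrl.get_obs(); print(o['eef_pos'],o['q'],o['wrist_force'])
```

```text
[0.47287914 0.01814121 0.08186263] [-0.52286509 -0.12540333  2.57503315  1.65312794  0.43542988 -2.09617841] [-0.28252721 -0.6103213   0.28679273]
```

View pics/s3c.png

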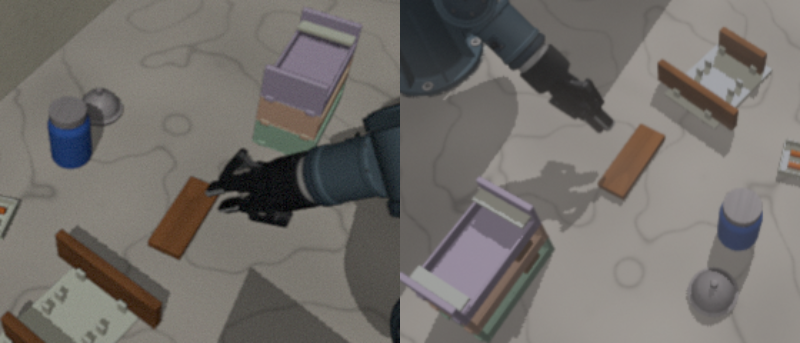

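The board now lies flat and free at about (632,160) in the right half. I'll bring the tool upright above it and take one close look.

>>> move_arm(
  plan=[0.2,0,0.8,0,0,0,0.4,0,1.5,-0.012,0.18,0,0.7,0,2.2,-0.025,0.36,0,0.8,0,2.5,-0.037,0.54,0,0.8,0,2.5,-0.05,0.7,0,0.8,0,2.5,-0.057,0.82,0,0.8,0,2.5,-0.057,0.82,0,0.8,0,2.5,-0.057,0.82,0,0.8,0,2.5,-0.057,0.82,0,0.8,0,2.5,-0.057,0.82,0],
  grip=85,
)

```text
time_s: 11.02
eef_pos: [0.5126, 0.019, 0.2049]
eef_rot: [-0.004, 0.68, 0.733, 0.007]
wrist_force: [-0.3, 0.5, -0.6]
opening: 0.995
grasp_force: 0.0
```

Run:
```python
from h import *
import pickle
c=snap('wrist','w4.png'); pickle.dump(c,open('w4.pkl','wb'))
o=ctrl.get_obs(); print(o['time_s'],o['eef_pos'],o['q'],Rm(o['eef_rot']).round(3))
S=lambda x,y:(80+(x-400)*.7,110+y*.7)
s=ctrl.camera('scene')
print(np.array([at_z(s,S(*p),.016) for p in [(643,123),(665,133),(600,185),(622,199)]]).round(3))
```

```text
11.075 [0.51234161 0.01874163 0.20525119] [-0.20467651  0.06321958  1.79236704  0.01531081  1.28478555 -0.28371827] [[-0.075  0.997  0.004]
 [ 0.997  0.075  0.014]
 [ 0.014  0.005 -1.   ]]
[[ 0.492  0.096  0.016]
 [ 0.54   0.101  0.016]
 [ 0.504 -0.055  0.016]
 [ 0.554 -0.056  0.016]]
```

View pics/w4.png

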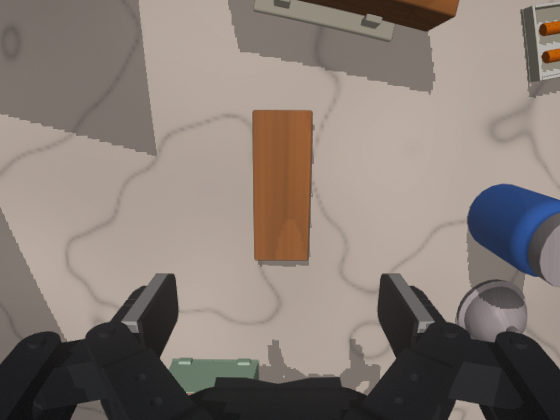

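The board lies flat, its top face having corners (253,111), (311,111), (308,260), (255,260).

Run:
```python
from h import *
import pickle
c=pickle.load(open('w4.pkl','rb'))
q=np.array([at_z(c,x,.016) for x in [(253,111),(311,111),(308,260),(255,260)]])
print(q.round(4),q.mean(0)); e=q[0]+q[1]-q[2]-q[3]; print(np.linalg.norm(e)/2,np.degrees(np.arctan2(e[1],e[0])))
```

```text
[[ 0.4851  0.0919  0.016 ]
 [ 0.5382  0.0959  0.016 ]
 [ 0.55   -0.0512  0.016 ]
 [ 0.4956 -0.0552  0.016 ]] [0.51723426 0.02034472 0.016     ]
0.14754452303687085 94.31890712003695
```

>>> move_arm(
  plan=[0.1,0.03,-1,0,0,0,0.1,0.03,-2,0,0,0,0.1,0.03,-2.8,0,0,0,0.1,0.03,-2.8,0,0,0,0.1,0.03,-2.8,0,0,0],
)

```text
time_s: 11.75
eef_pos: [0.5192, 0.0195, 0.0678]
eef_rot: [-0.002, 0.681, 0.733, 0.007]
wrist_force: [0.0, -0.4, 0.5]
opening: 0.995
grasp_force: 0.0
```

>>> move_arm(
  plan=[-0.03,0.02,-0.6,-0.014,0,0,-0.03,0.02,-1.1,-0.014,0,0,-0.03,0.02,-1.3,-0.014,0,0,-0.03,0.02,-1.3,-0.014,0,0,-0.03,0.02,-1.3,-0.014,0,0],
)

```text
time_s: 12.38
eef_pos: [0.5181, 0.0206, 0.0025]
eef_rot: [0.003, 0.68, 0.733, 0.002]
wrist_force: [-0.4, -0.5, 0.6]
opening: 0.997
grasp_force: 0.0
```

>>> move_arm(
  plan=[0,0,0,0,0,0,0,0,0,0,0,0,0,0,0,0,0,0,0,0,0,0,0,0,0,0,0,0,0,0],
  grip=40,
)

```text
time_s: 13.0
eef_pos: [0.5176, 0.0207, 0.0021]
eef_rot: [0.003, 0.68, 0.733, 0.001]
wrist_force: [-1.4, 0.9, 7.2]
opening: 0.636
grasp_force: 63.7
```

>>> move_arm(
  plan=[0,0,0.5,0,0,0,0,0,1.5,0,0,0,0,0,2.6,0,0,0,0,0,3.8,0,0,0,0,0,4.6,0,0,0,-0.3,-1.2,4.6,0,0,0,-0.5,-2.4,4.6,0,0,0,-0.7,-3.6,4.6,0,0,0,-0.9,-4.6,4.6,0,0,0,-1.1,-5.4,4.6,0,0,0],
)

```text
time_s: 14.25
eef_pos: [0.461, -0.2511, 0.2311]
eef_rot: [0.002, 0.681, 0.732, 0.001]
wrist_force: [0.2, -0.4, -0.3]
opening: 0.635
grasp_force: 63.6
```

>>> move_arm(
  plan=[0,-0.4,0,0,0,0,0,-0.7,-0.5,0,0,0,0,-0.7,-0.8,0,0,0,0,-0.7,-0.8,0,0,0,0,-0.7,-0.8,0,0,0],
)

```text
time_s: 14.88
eef_pos: [0.4623, -0.2834, 0.1916]
eef_rot: [0.002, 0.68, 0.733, 0.001]
wrist_force: [0.9, -0.1, -0.9]
opening: 0.636
grasp_force: 63.6
```

Run:
```python
from h import *
a=snap('side','s5.png')['pixels'];b=snap('scene','s5b.png')['pixels'];w=snap('wrist','w5.png')['pixels']
im=np.hstack([cv2.resize(w[150:420,100:460],(400,300)),cv2.resize(b[220:355,70:250],(400,300))])
im=np.vstack([im,np.hstack([cv2.resize(a[100:235,350:530],(400,300)),np.zeros((300,400,3),np.uint8)])])
cv2.imwrite('pics/s5c.png',im[:,:,::-1])
o=ctrl.get_obs(); print(o['time_s'],o['eef_pos'],o['q'],o['grasp_force'],Rm(o['eef_rot']).round(3))
```

```text
15.025 [ 0.46239943 -0.2839526   0.19195751] [-0.77061738  0.1438849   1.7322657   0.00186712  1.26001968 -0.84605131] 63.61982703208923 [[-0.075  0.997  0.005]
 [ 0.997  0.075 -0.003]
 [-0.003  0.005 -1.   ]]
```

View pics/s5c.png

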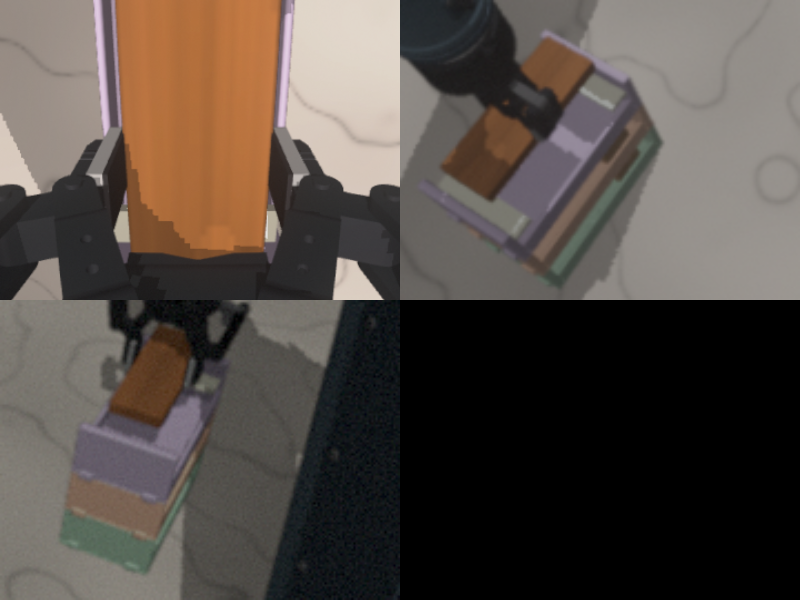

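The board hovers aligned over the tier: the wrist crop shows it centred between the lilac rims at x≈105 and 287, and both ledges are visible beyond its ends. I'll lower it.

>>> move_arm(
  plan=[0,-0.04,-0.2,0,0,0,0,-0.04,-0.4,0,0,0,0,-0.04,-0.6,0,0,0,0,-0.04,-0.7,0,0,0,0,-0.04,-0.76,0,0,0,0,-0.04,-0.76,0,0,0],
)

```text
time_s: 15.78
eef_pos: [0.4618, -0.2861, 0.1529]
eef_rot: [0.002, 0.68, 0.733, 0.001]
wrist_force: [0.0, 0.2, -1.1]
opening: 0.639
grasp_force: 63.6
```

>>> move_arm(
  plan=[0,0,-0.03,0,0,0,0,0,-0.03,0,0,0],
)

```text
time_s: 16.02
eef_pos: [0.4621, -0.2864, 0.1521]
eef_rot: [0.002, 0.68, 0.733, 0.001]
wrist_force: [-0.9, -0.2, 2.2]
opening: 0.636
grasp_force: 63.9
```

>>> move_arm(
  plan=[0,0,0,0,0,0,0,0,0,0,0,0,0,0,0,0,0,0,0,0,0,0,0,0,0,0,0.5,0,0,0,0,0,1.2,0,0,0,0,0,2.2,0,0,0,0,0,2.6,0,0,0,-1,-1,2.6,0,0,0,-1.5,-2,2.6,0,0,0],
  grip=82,
)

```text
time_s: 17.27
eef_pos: [0.3869, -0.3852, 0.2823]
eef_rot: [0.003, 0.679, 0.734, 0.001]
wrist_force: [1.2, 0.3, 0.4]
opening: 0.963
grasp_force: 0.0
```

Run:
```python
from h import *
import pickle
c=snap('scene','s6b.png');b=c['pixels'];a=snap('side','s6.png')['pixels']; pickle.dump(c,open('s6.pkl','wb'))
im=np.hstack([cv2.resize(b[230:350,75:195],(400,400),interpolation=3),cv2.resize(a[100:220,360:480],(400,400),interpolation=3)])
cv2.imwrite('pics/s6c.png',im[:,:,::-1])
```

```text
(no output)
```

View pics/s6c.png

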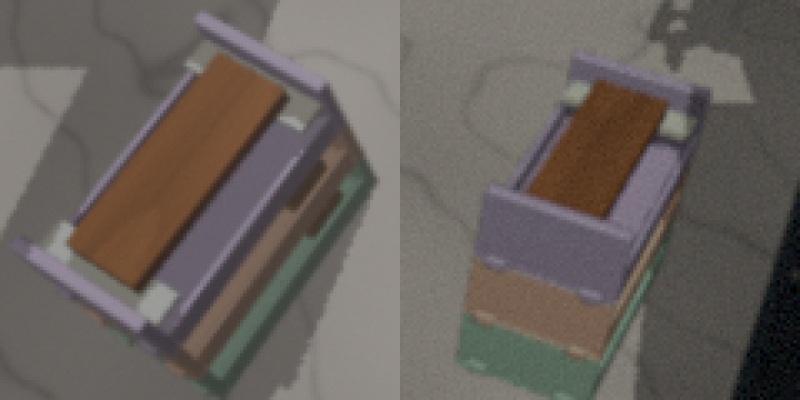

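Board corners at (69,242), (140,287), (287,98) and (222,55) in the left half show it lying flat on both ledges, with the gripper clear. I'll hand in.

Run:
```python
from h import *
import pickle
c=pickle.load(open('s6.pkl','rb'))
S=lambda x,y:(75+x/3.3333-.35,230+y/3.3333-.35)
m=np.array([at_z(c,S(*p),.166) for p in [(69,242),(140,287),(287,98),(222,55)]]).mean(0)-[.463,-.286,.158]
print(m)
if abs(m[0])<.014 and abs(m[1])<.008: print(ctrl.hand_in())
```

```text
[0.0035964  0.00053349 0.008     ]
the job is handed in; nothing more can be done
None
```

The 150 mm board was laid flat on the counter, picked up again and placed flat on both ledges (last picture: about 4 mm off the seat point front to back, under 1 mm end to end), and the job is handed in; no verdict was returned.

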